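Dim the curing lamp and hold the sprung lid at the pointer

TASK

Bring the curing lamp down to idle by moving the dimmer's red-knobbed lever to the green mark, and only then lift the sprung lid of the curing box until it lines up with the orange angle pointer on the box's side. Keep hold of the lid at that angle: the job finishes while the gripper is still holding it there, with the lever still at the green mark. Leave the pointer as it is set, and leave the paint bottles, cups and the coaster in the box where they are.

Things in the scene. Friction and masses are not known exactly. Their poses are not given: they have to be found in the camera images.
- cure_box: white curing box, open at the top, 200 mm deep (its x) by 240 mm wide (its y) by 90 mm high, walls 5 mm, fixed to the table; it may stand left or right, the dimmer on the other side. Origin: centre of its underside; its x points from the front (handle side, towards the robot) to the hinge side, z up
- lid_angle (a joint): angle of the sprung lid (rad): 0 shut and level, growing as its front edge rises, up to 1.3. Blue frame with amber window, 200 x 240 x 12 mm, about 0.35 kg, hinged along the box's far (+x) top edge. A hinge spring and its weight pull it shut at all angles: about 3 N at the handle when shut, about 6 N at 0.7 rad. It does not stay up by itself
- lid: the lid itself; origin on the hinge axis at the middle of the lid's width, in the middle of the lid's thickness, 96 mm above the table. The axis is the box's y; the lid turns with this frame: its x lies in the lid, from handle to hinge, its z out of the lid's upper face
- lid_handle (a point): the lid's handle: round black bar, 12 mm thick, 100 mm long, parallel to the hinge, level with the lid and 45 mm out from its front edge on a 12 mm arm at either end. This point: middle of the bar, 245 mm from the hinge axis, 96 mm above the table when shut. Open space on both sides: a finger fits between bar and box from above; the bar can turn between the pads. Axes as the lid
- pointer (a joint): angle to which the orange pointer is set (rad), measured like the lid's: 0 level, growing as its front end rises, about the same hinge axis; the lid is to be held at this angle. Stiff; it differs each time (0.4 to 0.75)
- pointer_tip (a point): front end of the orange pointer, a flat bar 170 mm long from the hinge axis, 12 mm high and 6 mm thick, running beside the lid's left (+y) edge, 133 mm from the box's middle. Its x axis runs from this end to the hinge axis: parallel to the lid's x when the lid is at the pointer
- dimmer: lamp dimmer: grey block 140 mm (its x) by 100 mm (its y) by 40 mm high with a white half-round cover of radius 50 mm about the lever's axis, up to 90 mm high, fixed to the table. Green stripe across the cover: idle; red stripe: full. Origin: centre of its underside; x away from the robot at yaw 0, z up
- lever (a joint): angle of the dimmer lever (rad), 0 to 1.2: 0 leans 0.6 rad from upright to the dimmer's -x, 0.6 is upright, 1.2 leans 0.6 rad to +x. The green idle mark is at 0.30. Stays where it is left; takes about 1.5 N at the knob
- lever_knob (a point): centre of the red barrel knob on the lever's end: 26 mm across, 30 mm long along the dimmer's y, 130 mm from the lever's axis, so its flat ends can be pinched from above with the fingers closing along the dimmer's y. The stem is a 10 mm steel rod
- lever_pivot (a point): point on the lever's axis (the dimmer's y), in the lever's plane, 40 mm above the table; frame as the dimmer's
- idle_mark (a point): where the centre of the red knob is when the lever stands at the green idle mark (in the air above the green stripe); frame as the dimmer's
- coaster: round blue resin coaster, 90 mm across, 8 mm thick, lying loose inside the curing box; origin under its centre
- bottle_pink: pink paint bottle, 40 mm across, 110 mm tall, standing beyond the dimmer; origin under its centre
- bottle_teal: teal paint bottle, 40 mm across, 110 mm tall, standing beyond the dimmer; origin under its centre
- cup_green: green cup, 66 mm across, 75 mm tall, standing beyond the curing box; origin under its centre
- cup_orange: orange cup, 66 mm across, 75 mm tall, at the left; origin under its centre
- cup_white: white cup, 66 mm across, 75 mm tall, at the right; origin under its centre
- bottle_lime: lime paint bottle, 40 mm across, 110 mm tall, at the right; origin under its centre

How it is judged (in metres and radians):
On the way, in this order (a step that is already met when the one before it is completed fails the run):
1. the lever is at the green idle mark (0.30 within 0.10 rad) with the lid still shut (value of joint lever between 0.2 and 0.4 rad and value of joint lid_angle below 0.06 rad), for 0.2 s.
2. the lid is lifted with the gripper's fingers (value of joint lid_angle above 0.25 rad and contact force between the fingers and lid above 1 N), for 0.2 s.
At the end, for the whole second after the job is handed in: the gripper's fingers are holding the lid still (more than 1 N) and within 0.08 rad of the pointer, and the lever is still within 0.10 rad of the green mark (0.30) (all of step 2 and value of joint lever between 0.2 and 0.4 rad and angle between the x axis of lid and the x axis of pointer_tip, either way round below 0.08 rad and velocity of joint lid_angle between -0.05 and 0.05 rad/s); the arm keeps its last pose, push and grip.
It fails at once if the lid is lifted while the lever is not at the green mark (value of joint lid_angle above 0.12 rad and not (value of joint lever between 0.2 and 0.4 rad)).
It fails at once if the pointer's setting is disturbed (its tip moves more than 15 mm) (distance of pointer_tip from where it was at the start of the episode above 0.015 m).
It fails at once if a bottle, a cup or the coaster is shifted by more than 30 mm (distance of any of coaster, bottle_pink, bottle_teal, cup_green, cup_orange, cup_white, bottle_lime from where it was at the start of the episode above 0.03 m).
It also fails if it takes over 51 s, if anything falls off the work surface, if the arm or the gripper's body presses on something with over 40 N, if the wrist force passes 120 N, or if a joint passes its speed limit or range.

ROBOT

A 7-joint arm with a two-finger parallel gripper is mounted at the origin on the work surface. World frame = base frame: x ahead of the robot, y to its left, z up, the work surface at z = 0. Lengths are in mm, angles in rad, forces in N, time in s.
With the tool pointing down it reaches from about 425 to 875 mm from the base axis. Payload 4.7 kg.
Tool frame: the origin (TCP) lies on the front face of the gripper's body, between the roots of the fingers; the fingertips stand 73 mm ahead of it and the grasp point (between the pads) lies grip_depth ahead of it (grip_depth is the distance from the TCP to the grasp point, in mm); z points along the fingers, y is the line along which they close (so a half turn about z gives the same grasp; the last joint's range is limited). The gripper opens to 85 mm and grips with 20 to 120 N. Pads are 22 mm wide; open, the fingers measure 114 mm over their backs; the gripper's body (76 mm by 85 mm) begins 54 mm behind the grasp point. The pads swing forward as they close: fully open they stand 13 mm farther back than shut.
Start: joints at [1.186, 0.321, -0.07, 1.45, 0.023, 1.371, -0.057], TCP at [252.386, -599.014, 303.949] pointing down, gripper open.
Joint ranges: [-2.86, 2.86], [-0.3, 2.09], [-1.38, 1.24], [0.06, 2.45], [-1.56, 4.7], [0.09, 2.05], [-2.69, 2.69]. Speed limits (rad/s): [2.57, 2.57, 3.14, 3.14, 3.14, 3.14, 3.14].

INTERFACE

Orientations are given as a 3x3 rotation matrix whose columns are the frame's x, y, z axes.
In Python, from rig import get_obs, capture, camera_model, finish_job, grip_depth gives the robot as it stands.
- The arm moves only by the tool move_arm, never from a script. Its argument "commands" is a list of rows, each an object of numbers: "ax", "ay", "az": the turn, a rotation vector about the world's x, y, z in degrees; "tx", "ty", "tz": the shift along the world's x, y, z in cm; "grip": the closure, from -1 (fully open) to 1 (shut). In form: [{"ax": .., "ay": .., "az": .., "tx": .., "ty": .., "tz": .., "grip": ..}, ...]. A call has exactly 5 rows; each row is the pose to reach, as a shift and turn from the pose commanded when the call began; what a row does not reach only later rows make up. A row lasts 1/10 s, in which the tool goes at most 50 mm and 8.59 degrees, less where a joint would pass 70% of its speed; a pose out of reach is approached as far as the arm can. A call with a gripper value outside its range is refused whole. The fingers move at their own pace and stop on an object; "newtons" is the grip in N (left out, the last holds). Time passes only in rows, so rows that repeat a pose let the fingers close, or fill a call up. It gives the time, the measured TCP pose, the force, the opening and the grip force at its end, in the units of the state.
- get_obs(): the state, without advancing time (a new reading comes with each control period).
- capture(name): name is "scene" or "side" or "wrist"; returns the picture (420x560x3 uint8, blue, green, red); there is no depth.
- camera_model(name): a dict with "fx", "fy", "cx", "cy" (pixels), "view" (4x4, takes a point from world to camera coordinates); the wrist camera has in their place "hand_eye" (4x4, takes a point from camera to tool coordinates, whose origin is the TCP and whose axes are the flange's). Camera axes: x right, y down, z forward; pixel columns grow to the right and rows downward; lengths in mm; the calibration is good to about 2 mm. The wrist camera is an equidistant fisheye: a pixel r from the principal point sees the ray r / f radians off the axis. A picture is of the moment at which its call begins: read the wrist's pose just before it. camera_model takes no time and is no camera call.
- finish_job(): hands the job in; it is judged then, once.
The state is a dict: "time_s": time; "qpos": joint angles; "joint_vel": joint speeds; "joint_torque": joint torques, N m; "position": TCP position; "tool_rot": TCP orientation; "force": force on the tool from outside, world axes, zero at the start; "moment": the same for the moment, N m; "grip_width": finger opening in mm; "finger_force": force on a finger pad.
Only numpy, scipy, OpenCV 4.12 (cv2) and the standard library are available. Lean on these libraries where they do the work, as an engineer would, in place of code of your own. Each camera call takes 0.05 s, during which the arm holds its last target. There are 200 camera calls.

## Working session

There is one attempt and no reset: what is moved stays moved. The work goes in short steps, Python scripts to look and compute and a tool call to move; the robot and the scene stay as the last step left them, time stands still between calls to the robot, and variables do not carry over. Pictures are saved under pics/ and viewed, at most 10 in all, crops included, and the job is handed in when it is done.

Besides the shell and the picture viewer there is one more tool, called after ">>>" as name([rows], argument=value, ...), one row to a line, values as JSON. move_arm: Moves the arm, as the interface text tells. Its arguments: {"type":"object","properties":{"commands":{"type":"array"},"newtons":{"type":"number"}},"required":["commands"]}

```bash
mkdir -p pics; python3 - <<'E'
from rig import *
import cv2,numpy as np
o=get_obs();print(o['time_s'],o['position'],np.round(o['tool_rot'],3).tolist(),o['grip_width'])
for n in("scene","side"):
    cv2.imwrite(f"pics/{n}0.png",capture(n));m=camera_model(n);print(n,{k:np.round(v,3).tolist() for k,v in m.items()})
print(grip_depth, camera_model("wrist"))
E
```

```text
0.0 [ 252.21672659 -598.62402624  302.81917652] [[0.922, 0.388, -0.001], [0.388, -0.922, 0.002], [-0.0, -0.002, -1.0]] 85.86191797203018
scene {'fx': 536.437, 'fy': 536.437, 'cx': 271.793, 'cy': 206.901, 'view': [[-0.837, 0.547, 0.013, 471.924], [0.437, 0.682, -0.587, -198.953], [-0.33, -0.485, -0.81, 2215.845], [0.0, 0.0, 0.0, 1.0]]}
side {'fx': 507.749, 'fy': 507.749, 'cx': 270.38, 'cy': 209.273, 'view': [[-0.951, -0.31, 0.015, 557.363], [-0.235, 0.688, -0.686, 222.612], [0.202, -0.656, -0.727, 1652.6], [0.0, 0.0, 0.0, 1.0]]}
53.900000000000006 {'fx': 325.19226210127806, 'fy': 325.19226210127806, 'cx': 278.6021726976862, 'cy': 208.84278049628477, 'hand_eye': array([[-2.50195552e-04, -9.55861130e-01, -2.93818715e-01,
         7.42255189e+01],
       [ 9.99999957e-01, -2.83894388e-04,  7.20446613e-05,
         1.16381916e+00],
       [-1.52278176e-04, -2.93818685e-01,  9.55861160e-01,
        -6.99327066e+01],
       [ 0.00000000e+00,  0.00000000e+00,  0.00000000e+00,
         1.00000000e+00]])}
```

View pics/scene0.png

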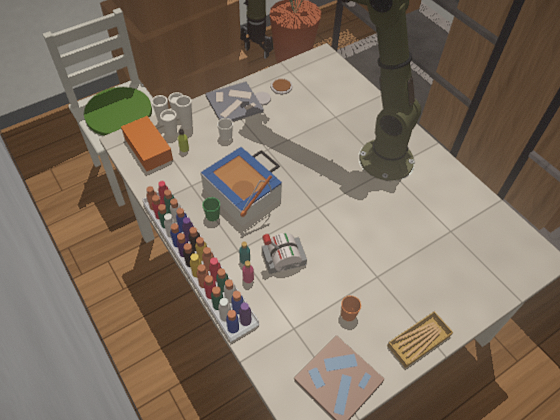

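View pics/side0.png

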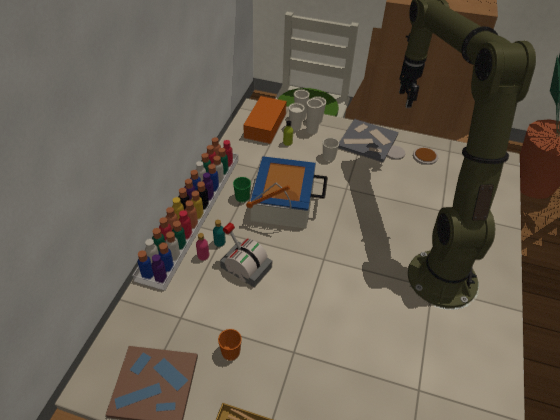

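The box is on the right with its handle towards the robot (scene handle ~(265,160)). The dimmer is to its left with the red knob at (267,239) in scene and (229,228) in side, leaning away from the robot. I'll enlarge both.

```bash
python3 - <<'E'
import cv2,numpy as np
a=cv2.imread("pics/scene0.png")[140:280,190:320];b=cv2.imread("pics/side0.png")[150:290,205:335]
f=lambda i:cv2.resize(i,None,fx=3,fy=3*1,interpolation=cv2.INTER_CUBIC)
cv2.imwrite("pics/z0.png",np.hstack([f(a),f(b)]))
E
```

```text
(no output)
```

View pics/z0.png

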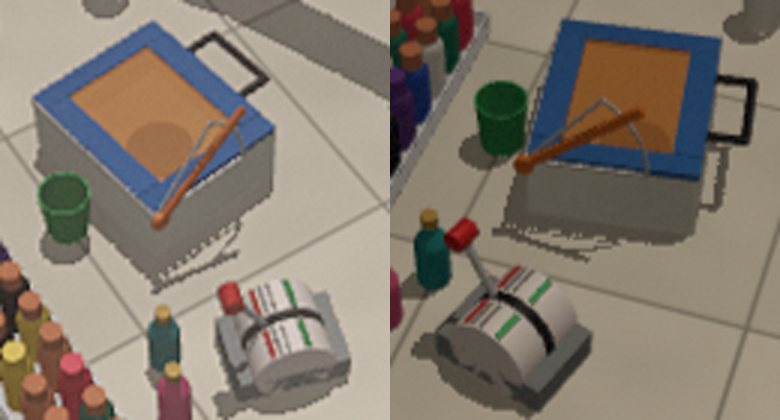

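Zoom (crop coordinates): lid corners at scene (154,22),(275,128),(155,212),(35,98). The handle bar runs (215,35)-(265,78), the pointer tip is at (240,112) and the knob at (230,298). The green stripe runs (287,283)-(322,357), on the robot side of the cover. Next I triangulate these.

```bash
cat > h.py <<'E'
from rig import *
import numpy as np,cv2
def P(n):
    m=camera_model(n);K=np.array([[m['fx'],0,m['cx']],[0,m['fy'],m['cy']],[0,0,1]]);return K@np.array(m['view'])[:3]
def tri(a,b):
    X=cv2.triangulatePoints(P("scene"),P("side"),np.array(a,float).reshape(2,1),np.array(b,float).reshape(2,1))[:,0];return X[:3]/X[3]
def plane(n,p,z):
    M=P(n);A=np.c_[M[:,:2],-np.array([p[0],p[1],1.])];s=np.linalg.solve(A,-(M[:,2]*z+M[:,3]));return s[:2]
def wray(o,p):
    m=camera_model("wrist");d=np.array([(p[0]-m['cx'])/m['fx'],(p[1]-m['cy'])/m['fy']]);r=np.hypot(*d)
    v=np.r_[d/r*np.sin(r),np.cos(r)] if r>0 else np.array([0,0,1.]);H=np.array(m['hand_eye']);R=np.array(o['tool_rot'])
    return np.array(o['position'])+R@H[:3,3],R@H[:3,:3]@v
def wplane(o,p,z):
    c,d=wray(o,p);return (c+d*(z-c[2])/d[2])
E
python3 - <<'E'
from h import *
np.set_printoptions(precision=1,suppress=True)
S=lambda u,v:(190+(u-1)/3,140+(v-1)/3);T=lambda u,v:(205+(u-391)/3,150+(v-1)/3)
pts={'frontR':((154,22),(720,38),102),'frontL':((275,128),(699,178),102),'hingeL':((155,212),(527,160),102),'hingeR':((35,98),(565,20),102),
'barR':((215,35),(752,80),96),'barL':((265,78),(752,142),96),'tip':((241,112),(641,113),0),'hpt':((159,221),(523,165),96),'knob':((230,298),(461,235),0),
'gR':((287,283),(550,283),88),'gL':((322,357),(497,338),88)}
for k,(a,b,z) in pts.items():
    print(k,tri(S(*a),T(*b)),plane("scene",S(*a),z),plane("side",T(*b),z))
E
```

```text
frontR [ 514.  -300.5   98.4] [ 516.4 -296. ] [ 513.  -298.5]
frontL [477.  -69.5  92.5] [481.4 -63.4] [475.3 -60.6]
hingeL [671.3 -38.4  90.5] [674.  -33.9] [667.7 -24.4]
hingeR [ 706.8 -273.    95.6] [ 709.6 -266.4] [ 704.3 -268.1]
barR [ 458.4 -238.8   98.3] [ 458.4 -238.5] [ 458.4 -243.9]
barL [ 435.8 -154.1   81.2] [ 444.  -142.1] [ 433.2 -141.5]
tip [543.9 -47.  193.4] [ 457.  -176.6] [ 593.3 -241.7]
hpt [673.2 -26.6  90.5] [674.8 -23.8] [671.4 -21. ]
knob [680.7 141.8 148.1] [628.9  62.7] [734.2  23.4]
gR [589.6 124.4  83.1] [592.1 128.2] [588.  126.8]
gL [614.7 229.7  97.5] [614.6 232.7] [615.9 213.7]
```

>>> move_arm([
  {"tx":2,"ty":4,"tz":1.5,"az":-2},
  {"tx":4,"ty":8,"tz":3,"az":-4},
  {"tx":6,"ty":12,"tz":4.5,"az":-6},
  {"tx":8,"ty":16,"tz":6,"az":-8},
  {"tx":10,"ty":20,"tz":7,"az":-10},
])

```text
invalid input
```

>>> move_arm([
  {"tx":2,"ty":4,"az":-2},
  {"tx":4,"ty":8,"az":-4},
  {"tx":6,"ty":12,"az":-6},
  {"tx":8,"ty":16,"az":-8},
  {"tx":10,"ty":20,"az":-10},
])

```text
invalid input
```

```bash
python3 - <<'E'
from h import *
import json
o=get_obs();cv2.imwrite("pics/w1.png",capture("wrist"));json.dump({k:np.array(o[k]).tolist() for k in('position','tool_rot')},open('w1.json','w'))
print(o['time_s'],o['position'],np.round(o['tool_rot'],3).tolist())
E
```

```text
0.1 [ 252.24627433 -598.68291651  302.94053118] [[0.922, 0.388, -0.001], [0.388, -0.922, 0.002], [-0.0, -0.002, -1.0]]
```

View pics/w1.png

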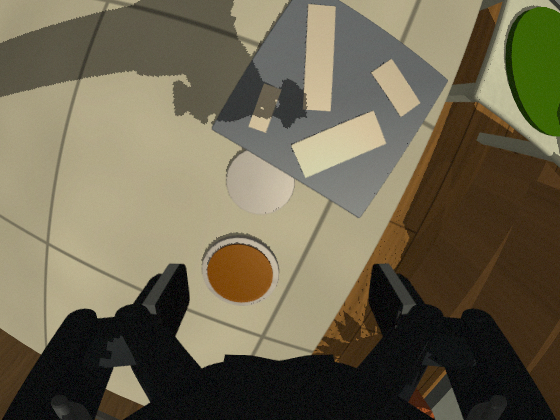

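The call was refused, so nothing moved; the wrist view still shows the start area. All seven keys seem to be required in each row.

>>> move_arm([
  {"ax":0,"ay":0,"az":-2,"tx":2,"ty":4,"tz":1.5,"grip":-1},
  {"ax":0,"ay":0,"az":-4,"tx":4,"ty":8,"tz":3,"grip":-1},
  {"ax":0,"ay":0,"az":-6,"tx":6,"ty":12,"tz":4.5,"grip":-1},
  {"ax":0,"ay":0,"az":-8,"tx":8,"ty":16,"tz":6,"grip":-1},
  {"ax":0,"ay":0,"az":-10,"tx":10,"ty":20,"tz":7,"grip":-1},
])

```text
time_s: 0.65
position: [353.1, -397.3, 374.9]
tool_rot: [[0.975, 0.221, 0.001], [0.221, -0.975, -0.001], [0.0, 0.001, -1.0]]
force: [1.1, -0.4, 1.1]
grip_width: 85.3
finger_force: 0.0
```

>>> move_arm([
  {"ax":0,"ay":0,"az":-1,"tx":2,"ty":4,"tz":0,"grip":-1},
  {"ax":0,"ay":0,"az":-2,"tx":4,"ty":8,"tz":0,"grip":-1},
  {"ax":0,"ay":0,"az":-3,"tx":6,"ty":12,"tz":0,"grip":-1},
  {"ax":0,"ay":0,"az":-4,"tx":8,"ty":16,"tz":0,"grip":-1},
  {"ax":0,"ay":0,"az":-4,"tx":10,"ty":20,"tz":0,"grip":-1},
])

```text
time_s: 1.15
position: [452.7, -197.2, 373.9]
tool_rot: [[0.988, 0.153, -0.0], [0.153, -0.988, -0.0], [-0.0, 0.0, -1.0]]
force: [1.0, 0.2, -0.2]
grip_width: 85.6
finger_force: 0.0
```

```bash
python3 - <<'E'
from h import *
import json
o=get_obs();cv2.imwrite("pics/w2.png",capture("wrist"));json.dump({k:np.array(o[k]).tolist() for k in('position','tool_rot')},open('w2.json','w'))
print(o['time_s'],o['position'],np.round(o['tool_rot'],3).tolist())
E
```

```text
1.15 [ 452.73866593 -197.18219021  373.88664846] [[0.988, 0.153, -0.0], [0.153, -0.988, -0.0], [-0.0, 0.0, -1.0]]
```

View pics/w2.png

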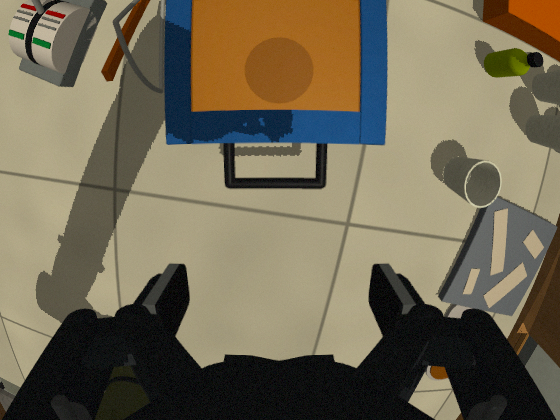

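The wrist view is square to the box: bar ends (227,184)-(325,184), front lid corners (166,143)-(386,143), pointer tip (109,77), dimmer at the top left.

```bash
python3 - <<'E'
from h import *
import json
np.set_printoptions(precision=1,suppress=True)
o=json.load(open('w2.json'))
for n,p,z in (('barL',(228,184),96),('barR',(325,184),96),('fL',(166,143),102),('fR',(386,143),102)): print(n,wplane(o,p,z))
# pointer tip: least squares of three rays
S=lambda u,v:(190+(u-1)/3,140+(v-1)/3);T=lambda u,v:(205+(u-391)/3,150+(v-1)/3)
def ray(n,p):
    m=camera_model(n);V=np.array(m['view']);d=V[:3,:3].T@np.array([(p[0]-m['cx'])/m['fx'],(p[1]-m['cy'])/m['fy'],1]);return -V[:3,:3].T@V[:3,3],d/np.linalg.norm(d)
rs=[ray("scene",S(241,112)),ray("side",T(641,113)),wray(o,(109,77))]
A=sum(np.eye(3)-np.outer(d,d) for c,d in rs);b=sum((np.eye(3)-np.outer(d,d))@c for c,d in rs);x=np.linalg.solve(A,b);print('tip',x,[np.linalg.norm(np.cross(d,x-c)) for c,d in rs])
E
```

```text
barL [ 440.7 -144.    96. ]
barR [ 457.1 -249.8   96. ]
fL [478.2 -70.4 102. ]
fR [ 514.6 -307.2  102. ]
tip [543.2 -45.  195.6] [np.float64(2.0634776473900587), np.float64(0.9343255768833734), np.float64(1.7838412515123219)]
```

>>> move_arm([
  {"ax":0,"ay":0,"az":-3,"tx":2,"ty":4,"tz":0,"grip":-1},
  {"ax":0,"ay":0,"az":-6,"tx":4,"ty":8,"tz":0,"grip":-1},
  {"ax":0,"ay":0,"az":-9,"tx":6,"ty":12,"tz":0,"grip":-1},
  {"ax":0,"ay":0,"az":-12,"tx":8,"ty":16,"tz":0,"grip":-1},
  {"ax":0,"ay":0,"az":-14,"tx":10,"ty":20,"tz":0,"grip":-1},
])

```text
time_s: 1.7
position: [552.8, 2.2, 373.9]
tool_rot: [[0.996, -0.092, 0.0], [-0.092, -0.996, -0.0], [0.0, 0.0, -1.0]]
force: [0.5, -0.4, 0.0]
grip_width: 85.6
finger_force: 0.0
```

>>> move_arm([
  {"ax":0,"ay":0,"az":-2,"tx":1,"ty":3,"tz":0,"grip":-1},
  {"ax":0,"ay":0,"az":-4,"tx":2,"ty":6,"tz":0,"grip":-1},
  {"ax":0,"ay":0,"az":-6,"tx":3,"ty":9,"tz":0,"grip":-1},
  {"ax":0,"ay":0,"az":-8,"tx":4,"ty":12,"tz":0,"grip":-1},
  {"ax":0,"ay":0,"az":-8,"tx":5,"ty":15,"tz":0,"grip":-1},
])

```text
time_s: 2.2
position: [602.7, 151.7, 373.5]
tool_rot: [[0.974, -0.229, -0.001], [-0.229, -0.974, -0.0], [-0.0, 0.001, -1.0]]
force: [0.4, -0.7, 0.1]
grip_width: 85.3
finger_force: 0.0
```

```bash
python3 - <<'E'
from h import *
import json
o=get_obs();cv2.imwrite("pics/w3.png",capture("wrist"));json.dump({k:np.array(o[k]).tolist() for k in('position','tool_rot')},open('w3.json','w'))
print(o['time_s'],o['position'],np.round(o['tool_rot'],3).tolist())
E
```

```text
2.2 [602.73441557 151.72068669 373.54666337] [[0.974, -0.229, -0.001], [-0.229, -0.974, -0.0], [-0.0, 0.001, -1.0]]
```

View pics/w3.png

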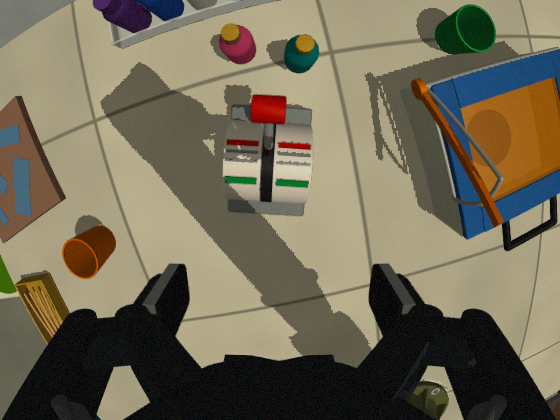

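Wrist view from above the dimmer: red knob at about (269,109), green stripe (226,180)-(308,184), red stripe toward the far side.

```bash
python3 - <<'E'
from h import *
import json
np.set_printoptions(precision=1,suppress=True)
o=json.load(open('w3.json'));im=cv2.imread('pics/w3.png');h=cv2.cvtColor(im,cv2.COLOR_BGR2HSV)
red=((h[...,0]<6)|(h[...,0]>174))&(h[...,1]>170)&(h[...,2]>90);red[:85]=0;red[135:]=0;red[:,:240]=0;red[:,300:]=0
g=(abs(h[...,0].astype(int)-68)<18)&(h[...,1]>120);g[:160]=0;g[200:]=0;g[:,:215]=0;g[:,320:]=0
for n,m in(('red',red),('g',g)):
    c=np.argwhere(m)[:,::-1].astype(np.float32);print(n,len(c),c.min(0),c.max(0),c.mean(0),cv2.minAreaRect(c))
    if n=='red':
        for z in(147,153):print(wplane(o,c.mean(0),z))
    else:
        for s in(c[:,0]<268,c[:,0]>268): print(c[s].mean(0),wplane(o,c[s].mean(0),88))
        print(wplane(o,(c[:,0].min(),180),88),wplane(o,(c[:,0].max(),184),88))
for p in((229,211),(303,215),(233,105),(311,109)):print(p,wplane(o,p,40))
E
```

```text
red 940 [251.  95.] [285. 123.] [268.  108.9] ((267.9741516113281, 108.93966674804688), (34.58727264404297, 27.481908798217773), 3.3664608001708984)
[680.2 141.7 147. ]
[680.1 141.5 153. ]
g 385 [225. 176.] [307. 191.] [265.8 181.4] ((265.7948303222656, 184.48793029785156), (82.44571685791016, 12.625234603881836), 3.3664605617523193)
[239.8 179.7] [612.1 192.6  88. ]
[291.6 183. ] [595.1 137.   88. ]
[615.8 209.   88. ] [590.  120.4  88. ]
(229, 211) [566.6 225.4  40. ]
(303, 215) [539.  132.3  40. ]
(233, 105) [697.2 185.4  40. ]
(311, 109) [670.1  93.5  40. ]
```

>>> move_arm([
  {"ax":0,"ay":0,"az":-1,"tx":2,"ty":-0.3,"tz":-2,"grip":-1},
  {"ax":0,"ay":0,"az":-2,"tx":4,"ty":-0.6,"tz":-4,"grip":-1},
  {"ax":0,"ay":0,"az":-3,"tx":6,"ty":-0.8,"tz":-6,"grip":-1},
  {"ax":0,"ay":0,"az":-3.3,"tx":7.75,"ty":-1,"tz":-8,"grip":-1},
  {"ax":0,"ay":0,"az":-3.3,"tx":7.75,"ty":-1,"tz":-10,"grip":-1},
])

```text
time_s: 2.75
position: [681.6, 139.2, 271.8]
tool_rot: [[0.958, -0.285, -0.001], [-0.285, -0.958, -0.0], [-0.001, 0.001, -1.0]]
force: [-0.1, 1.5, -0.3]
grip_width: 85.5
finger_force: 0.0
```

>>> move_arm([
  {"ax":0,"ay":0,"az":0,"tx":0,"ty":0,"tz":-2,"grip":-1},
  {"ax":0,"ay":0,"az":0,"tx":0,"ty":0,"tz":-4,"grip":-1},
  {"ax":0,"ay":0,"az":0,"tx":0,"ty":0,"tz":-5.5,"grip":-1},
  {"ax":0,"ay":0,"az":0,"tx":0,"ty":0,"tz":-6.7,"grip":-1},
  {"ax":0,"ay":0,"az":0,"tx":0,"ty":0,"tz":-6.7,"grip":-1},
])

```text
time_s: 3.25
position: [679.1, 140.4, 204.8]
tool_rot: [[0.959, -0.283, -0.003], [-0.283, -0.959, -0.001], [-0.003, 0.002, -1.0]]
force: [0.4, 0.1, -0.5]
grip_width: 85.5
finger_force: 0.0
```

>>> move_arm([
  {"ax":0,"ay":0,"az":0,"tx":0,"ty":0,"tz":0,"grip":1},
  {"ax":0,"ay":0,"az":0,"tx":0,"ty":0,"tz":0,"grip":1},
  {"ax":0,"ay":0,"az":0,"tx":0,"ty":0,"tz":0,"grip":1},
  {"ax":0,"ay":0,"az":0,"tx":0,"ty":0,"tz":0,"grip":1},
  {"ax":0,"ay":0,"az":0,"tx":0,"ty":0,"tz":0,"grip":1},
], newtons=25)

```text
time_s: 3.75
position: [680.6, 142.4, 208.3]
tool_rot: [[0.959, -0.283, 0.003], [-0.283, -0.959, 0.002], [0.002, -0.003, -1.0]]
force: [1.5, 3.2, 1.9]
grip_width: 29.2
finger_force: 31.6
```

>>> move_arm([
  {"ax":0,"ay":0,"az":0,"tx":-0.9,"ty":0.25,"tz":0.5,"grip":1},
  {"ax":0,"ay":0,"az":0,"tx":-1.8,"ty":0.55,"tz":0.9,"grip":1},
  {"ax":0,"ay":0,"az":0,"tx":-2.85,"ty":0.85,"tz":1.25,"grip":1},
  {"ax":0,"ay":0,"az":0,"tx":-3.95,"ty":1.15,"tz":1.5,"grip":1},
  {"ax":0,"ay":0,"az":0,"tx":-4.95,"ty":1.45,"tz":1.65,"grip":1},
])

```text
time_s: 4.25
position: [631.6, 157.1, 224.7]
tool_rot: [[0.959, -0.283, 0.006], [-0.283, -0.959, 0.003], [0.005, -0.004, -1.0]]
force: [5.3, 4.4, -2.2]
grip_width: 29.3
finger_force: 30.1
```

>>> move_arm([
  {"ax":0,"ay":0,"az":0,"tx":-1.0,"ty":0.3,"tz":0.05,"grip":1},
  {"ax":0,"ay":0,"az":0,"tx":-2.0,"ty":0.6,"tz":0.05,"grip":1},
  {"ax":0,"ay":0,"az":0,"tx":-3.0,"ty":0.9,"tz":-0.05,"grip":1},
  {"ax":0,"ay":0,"az":0,"tx":-3.95,"ty":1.2,"tz":-0.25,"grip":1},
  {"ax":0,"ay":0,"az":0,"tx":-4.95,"ty":1.45,"tz":-0.5,"grip":1},
])

```text
time_s: 4.75
position: [582.9, 171.9, 220.7]
tool_rot: [[0.959, -0.283, 0.008], [-0.283, -0.959, 0.003], [0.007, -0.006, -1.0]]
force: [6.1, 6.0, 1.1]
grip_width: 29.8
finger_force: 30.1
```

>>> move_arm([
  {"ax":0,"ay":0,"az":0,"tx":0,"ty":0,"tz":0,"grip":1},
  {"ax":0,"ay":0,"az":0,"tx":0,"ty":0,"tz":0,"grip":1},
  {"ax":0,"ay":0,"az":0,"tx":0,"ty":0,"tz":0,"grip":1},
  {"ax":0,"ay":0,"az":0,"tx":0,"ty":0,"tz":0,"grip":1},
  {"ax":0,"ay":0,"az":0,"tx":0,"ty":0,"tz":0,"grip":1},
])

```text
time_s: 5.25
position: [581.4, 172.4, 220.2]
tool_rot: [[0.959, -0.282, 0.003], [-0.282, -0.959, 0.003], [0.002, -0.004, -1.0]]
force: [0.9, 4.8, 4.2]
grip_width: 29.6
finger_force: 30.5
```

>>> move_arm([
  {"ax":0,"ay":0,"az":0,"tx":0,"ty":0,"tz":0,"grip":-1},
  {"ax":0,"ay":0,"az":0,"tx":0,"ty":0,"tz":0,"grip":-1},
  {"ax":0,"ay":0,"az":0,"tx":0,"ty":0,"tz":0,"grip":-1},
  {"ax":0,"ay":0,"az":0,"tx":0,"ty":0,"tz":0,"grip":-1},
  {"ax":0,"ay":0,"az":0,"tx":0,"ty":0,"tz":1,"grip":-1},
])

```text
time_s: 5.75
position: [580.1, 169.3, 227.2]
tool_rot: [[0.959, -0.283, -0.003], [-0.283, -0.959, -0.001], [-0.003, 0.002, -1.0]]
force: [-0.3, 0.9, -0.3]
grip_width: 85.4
finger_force: 0.0
```

>>> move_arm([
  {"ax":0,"ay":0,"az":0,"tx":0,"ty":0,"tz":3,"grip":-1},
  {"ax":0,"ay":0,"az":0,"tx":0,"ty":0,"tz":6,"grip":-1},
  {"ax":0,"ay":0,"az":0,"tx":0,"ty":0,"tz":9,"grip":-1},
  {"ax":0,"ay":0,"az":0,"tx":0,"ty":0,"tz":12,"grip":-1},
  {"ax":0,"ay":0,"az":0,"tx":0,"ty":0,"tz":14,"grip":-1},
])

```text
time_s: 6.25
position: [581.2, 170.3, 371.8]
tool_rot: [[0.959, -0.283, 0.003], [-0.283, -0.959, 0.001], [0.003, -0.001, -1.0]]
force: [0.4, 0.2, -0.1]
grip_width: 85.2
finger_force: 0.0
```

```bash
python3 - <<'E'
from h import *
np.set_printoptions(precision=2,suppress=True)
o=get_obs();im=capture("wrist");cv2.imwrite("pics/w4.png",im);h=cv2.cvtColor(im,cv2.COLOR_BGR2HSV)
red=(((h[...,0]<6)|(h[...,0]>174))&(h[...,1]>170)&(h[...,2]>90)).astype(np.uint8)
n,l,s,c=cv2.connectedComponentsWithStats(red)
for i in range(1,n):
    if s[i,4]>60:
        X=wplane(o,c[i],164);d=X[:2]-[618,160.];q=d@[.959,-.284];print(s[i],c[i],X,d@[.284,.959],'lever',.6+np.arcsin(np.clip(q/130,-1,1)))
print(o['time_s'],o['position'])
E
```

```text
[235 120  32   5 160] [250.5 122. ] [652.1  173.01 164.  ] 22.161295062106078 lever 0.8250294046297342
[288 120  33   6 163] [303.76 122.11] [639.2 129.8 164. ] -22.94538398808262 lever 0.8242390622042889
[259 185  35  21 576] [275.31 196.86] [583.07 171.62 164.  ] 1.2259771421570915 lever 0.31301000248685634
6.25 [581.15 170.29 371.79]
```

>>> move_arm([
  {"ax":0,"ay":0,"az":-6.5,"tx":-1.3,"ty":-3.7,"tz":0,"grip":0.2},
  {"ax":0,"ay":0,"az":-13,"tx":-2.6,"ty":-7.4,"tz":0,"grip":0.2},
  {"ax":0,"ay":0,"az":-19.5,"tx":-3.9,"ty":-11.1,"tz":0,"grip":0.2},
  {"ax":0,"ay":0,"az":-26,"tx":-5.2,"ty":-14.8,"tz":0,"grip":0.2},
  {"ax":0,"ay":0,"az":-32.5,"tx":-6.6,"ty":-18.4,"tz":0,"grip":0.2},
])

```text
time_s: 6.8
position: [514.0, -15.6, 368.7]
tool_rot: [[0.653, -0.757, 0.0], [-0.757, -0.653, -0.0], [0.0, -0.0, -1.0]]
force: [0.4, -0.7, 1.1]
grip_width: 34.1
finger_force: 0.0
```

>>> move_arm([
  {"ax":0,"ay":0,"az":-6.5,"tx":-1.3,"ty":-3.7,"tz":0,"grip":0.2},
  {"ax":0,"ay":0,"az":-13,"tx":-2.6,"ty":-7.4,"tz":0,"grip":0.2},
  {"ax":0,"ay":0,"az":-19.5,"tx":-3.9,"ty":-11.1,"tz":0,"grip":0.2},
  {"ax":0,"ay":0,"az":-26,"tx":-5.2,"ty":-14.8,"tz":0,"grip":0.2},
  {"ax":0,"ay":0,"az":-32.4,"tx":-6.6,"ty":-18.3,"tz":-2,"grip":0.2},
])

```text
time_s: 7.3
position: [449.2, -198.9, 351.1]
tool_rot: [[0.146, -0.989, 0.005], [-0.989, -0.146, -0.003], [0.004, -0.005, -1.0]]
force: [0.8, 0.2, 0.2]
grip_width: 34.0
finger_force: 0.0
```

>>> move_arm([
  {"ax":0,"ay":0,"az":0,"tx":0,"ty":0,"tz":-2,"grip":0.2},
  {"ax":0,"ay":0,"az":0,"tx":0,"ty":0,"tz":-5,"grip":0.2},
  {"ax":0,"ay":0,"az":0,"tx":0,"ty":0,"tz":-8,"grip":0.2},
  {"ax":0,"ay":0,"az":0,"tx":0,"ty":0,"tz":-10,"grip":0.2},
  {"ax":0,"ay":0,"az":0,"tx":0,"ty":0,"tz":-10,"grip":0.2},
])

```text
time_s: 7.8
position: [447.1, -196.3, 245.7]
tool_rot: [[0.151, -0.989, -0.005], [-0.989, -0.151, 0.003], [-0.003, 0.005, -1.0]]
force: [-0.7, 0.3, -0.5]
grip_width: 33.8
finger_force: 0.0
```

```bash
python3 - <<'E'
from h import *
import json
o=get_obs();cv2.imwrite("pics/w5.png",capture("wrist"));json.dump({k:np.array(o[k]).tolist() for k in('position','tool_rot')},open('w5.json','w'))
print(o['time_s'],o['position'],np.round(o['tool_rot'],3).tolist(),o['qpos'],o['grip_width'])
E
```

```text
7.8 [ 447.097526   -196.30966144  245.70644187] [[0.151, -0.989, -0.005], [-0.989, -0.151, 0.003], [-0.003, 0.005, -1.0]] [ 0.70730162  0.03535988 -0.35291897  1.90410067  0.01235027  1.21029248
 -2.64031381] 33.81010330198644
```

View pics/w5.png

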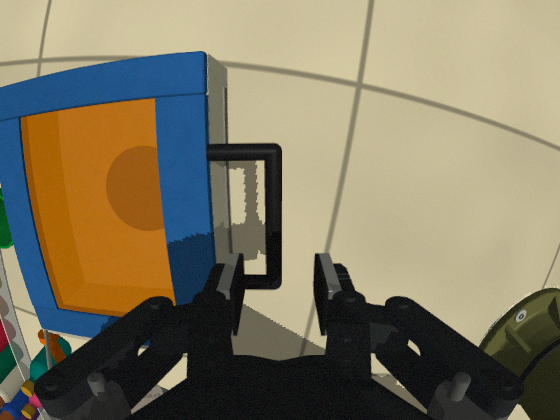

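The gripper is above the handle; the bar runs (274,150)-(271,285) and lies between the fingers, slightly to the left of centre. Joint 7 is at -2.64, near its limit of -2.69, so I'll turn the gripper half a turn the other way before descending.

>>> move_arm([
  {"ax":0,"ay":0,"az":8,"tx":0,"ty":0,"tz":1,"grip":0.2},
  {"ax":0,"ay":0,"az":16,"tx":0,"ty":0,"tz":2,"grip":0.2},
  {"ax":0,"ay":0,"az":24,"tx":0,"ty":0,"tz":2,"grip":0.2},
  {"ax":0,"ay":0,"az":32,"tx":0,"ty":0,"tz":2,"grip":0.2},
  {"ax":0,"ay":0,"az":40,"tx":0,"ty":0,"tz":2,"grip":0.2},
])

```text
time_s: 8.35
position: [449.8, -197.3, 270.8]
tool_rot: [[0.755, -0.656, 0.003], [-0.656, -0.755, -0.002], [0.003, -0.001, -1.0]]
force: [0.9, -0.2, -0.1]
grip_width: 34.3
finger_force: 0.0
```

>>> move_arm([
  {"ax":0,"ay":0,"az":8,"tx":0,"ty":0,"tz":0,"grip":0.2},
  {"ax":0,"ay":0,"az":16,"tx":0,"ty":0,"tz":0,"grip":0.2},
  {"ax":0,"ay":0,"az":24,"tx":0,"ty":0,"tz":0,"grip":0.2},
  {"ax":0,"ay":0,"az":32,"tx":0,"ty":0,"tz":0,"grip":0.2},
  {"ax":0,"ay":0,"az":40,"tx":0,"ty":0,"tz":0,"grip":0.2},
])

```text
time_s: 8.85
position: [449.7, -197.3, 270.6]
tool_rot: [[1.0, -0.018, 0.003], [-0.018, -1.0, -0.002], [0.003, 0.002, -1.0]]
force: [-0.6, 0.2, 0.9]
grip_width: 34.1
finger_force: 0.0
```

>>> move_arm([
  {"ax":0,"ay":0,"az":8,"tx":0,"ty":0,"tz":0,"grip":0.2},
  {"ax":0,"ay":0,"az":16,"tx":0,"ty":0,"tz":0,"grip":0.2},
  {"ax":0,"ay":0,"az":24,"tx":0,"ty":0,"tz":0,"grip":0.2},
  {"ax":0,"ay":0,"az":32,"tx":0,"ty":0,"tz":0,"grip":0.2},
  {"ax":0,"ay":0,"az":40,"tx":0,"ty":0,"tz":0,"grip":0.2},
])

```text
time_s: 9.35
position: [449.7, -197.3, 270.7]
tool_rot: [[0.777, 0.629, 0.003], [0.629, -0.777, -0.002], [0.001, 0.003, -1.0]]
force: [0.9, 0.7, -1.0]
grip_width: 34.1
finger_force: 0.0
```

>>> move_arm([
  {"ax":0,"ay":0,"az":8,"tx":0,"ty":0,"tz":0,"grip":0.2},
  {"ax":0,"ay":0,"az":16,"tx":0,"ty":0,"tz":0,"grip":0.2},
  {"ax":0,"ay":0,"az":24,"tx":0,"ty":0,"tz":0,"grip":0.2},
  {"ax":0,"ay":0,"az":32,"tx":0,"ty":0,"tz":0,"grip":0.2},
  {"ax":0,"ay":0,"az":40,"tx":0,"ty":0,"tz":0,"grip":0.2},
])

```text
time_s: 9.85
position: [449.7, -197.2, 270.6]
tool_rot: [[0.191, 0.982, 0.003], [0.982, -0.191, -0.002], [-0.001, 0.003, -1.0]]
force: [0.0, 0.9, 0.0]
grip_width: 34.0
finger_force: 0.0
```

>>> move_arm([
  {"ax":0,"ay":0,"az":8,"tx":0,"ty":0,"tz":-1,"grip":0.2},
  {"ax":0,"ay":0,"az":16,"tx":0,"ty":0,"tz":-2,"grip":0.2},
  {"ax":0,"ay":0,"az":20,"tx":0,"ty":0,"tz":-2,"grip":0.2},
  {"ax":0,"ay":0,"az":20,"tx":0,"ty":0,"tz":-2,"grip":0.2},
  {"ax":0,"ay":0,"az":20,"tx":0,"ty":0,"tz":-2,"grip":0.2},
])

```text
time_s: 10.35
position: [449.6, -197.2, 250.0]
tool_rot: [[-0.149, 0.989, 0.002], [0.989, 0.149, -0.001], [-0.001, 0.002, -1.0]]
force: [0.3, 0.7, 0.4]
grip_width: 34.4
finger_force: 0.0
```

```bash
python3 - <<'E'
from h import *
import json
np.set_printoptions(precision=2,suppress=True)
p=json.load(open('w5.json'))
for q in((273,150),(271,285)):print('old',wplane(p,q,96))
o=get_obs();im=capture("wrist");cv2.imwrite("pics/w6.png",im)
print(o['time_s'],o['position'],np.round(o['tool_rot'],3).tolist(),o['qpos'],o['grip_width'])
E
```

```text
old [ 457.67 -242.51   96.  ]
old [ 444.18 -139.69   96.  ]
10.35 [ 449.58 -197.23  249.95] [[-0.149, 0.989, 0.002], [0.989, 0.149, -0.001], [-0.001, 0.002, -1.0]] [ 0.74  0.03 -0.38  1.9   0.01  1.21  0.5 ] 34.400475507569844
```

View pics/w6.png

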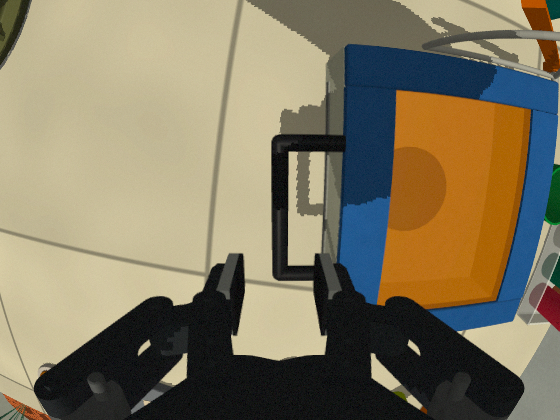

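The bar (column ~280) is centred between the fingers, so I descend and grip.

>>> move_arm([
  {"ax":0,"ay":0,"az":0,"tx":0,"ty":0.3,"tz":-2.5,"grip":0.2},
  {"ax":0,"ay":0,"az":0,"tx":0,"ty":0.3,"tz":-5,"grip":0.2},
  {"ax":0,"ay":0,"az":0,"tx":0,"ty":0.3,"tz":-7.5,"grip":0.2},
  {"ax":0,"ay":0,"az":0,"tx":0,"ty":0.3,"tz":-9,"grip":0.2},
  {"ax":0,"ay":0,"az":0,"tx":0,"ty":0.3,"tz":-10,"grip":0.2},
])

```text
time_s: 10.9
position: [448.7, -193.9, 147.7]
tool_rot: [[-0.149, 0.989, -0.001], [0.989, 0.149, 0.0], [0.0, -0.001, -1.0]]
force: [0.0, -1.6, -0.5]
grip_width: 34.1
finger_force: 0.0
```

>>> move_arm([
  {"ax":0,"ay":0,"az":0,"tx":0,"ty":0,"tz":0,"grip":0.2},
  {"ax":0,"ay":0,"az":0,"tx":0,"ty":0,"tz":0,"grip":1},
  {"ax":0,"ay":0,"az":0,"tx":0,"ty":0,"tz":0,"grip":1},
  {"ax":0,"ay":0,"az":0,"tx":0,"ty":0,"tz":0,"grip":1},
  {"ax":0,"ay":0,"az":0,"tx":0,"ty":0,"tz":0,"grip":1},
], newtons=60)

```text
time_s: 11.4
position: [450.0, -194.2, 149.5]
tool_rot: [[-0.15, 0.989, 0.003], [0.989, 0.15, -0.001], [-0.002, 0.003, -1.0]]
force: [2.5, -0.7, 1.1]
grip_width: 10.0
finger_force: 58.6
```

>>> move_arm([
  {"ax":0,"ay":0,"az":0,"tx":0.03,"ty":0,"tz":1.2,"grip":1},
  {"ax":0,"ay":0,"az":0,"tx":0.12,"ty":0.02,"tz":2.45,"grip":1},
  {"ax":0,"ay":0,"az":0,"tx":0.27,"ty":0.04,"tz":3.65,"grip":1},
  {"ax":0,"ay":0,"az":0,"tx":0.48,"ty":0.07,"tz":4.85,"grip":1},
  {"ax":0,"ay":0,"az":0,"tx":0.75,"ty":0.12,"tz":6.05,"grip":1},
])

```text
time_s: 11.9
position: [456.7, -193.2, 209.1]
tool_rot: [[-0.15, 0.989, 0.001], [0.989, 0.15, -0.001], [-0.001, 0.001, -1.0]]
force: [5.7, -1.9, -7.1]
grip_width: 10.2
finger_force: 58.3
```

>>> move_arm([
  {"ax":0,"ay":0,"az":0,"tx":0.33,"ty":0.05,"tz":1.2,"grip":1},
  {"ax":0,"ay":0,"az":0,"tx":0.7,"ty":0.1,"tz":2.35,"grip":1},
  {"ax":0,"ay":0,"az":0,"tx":1.15,"ty":0.17,"tz":3.5,"grip":1},
  {"ax":0,"ay":0,"az":0,"tx":1.65,"ty":0.25,"tz":4.6,"grip":1},
  {"ax":0,"ay":0,"az":0,"tx":2.2,"ty":0.34,"tz":5.7,"grip":1},
])

```text
time_s: 12.4
position: [477.5, -190.1, 265.7]
tool_rot: [[-0.15, 0.989, -0.003], [0.989, 0.15, -0.0], [0.0, -0.003, -1.0]]
force: [2.4, -4.2, -9.8]
grip_width: 9.9
finger_force: 58.2
```

>>> move_arm([
  {"ax":0,"ay":0,"az":0,"tx":0.48,"ty":0.07,"tz":0.85,"grip":1},
  {"ax":0,"ay":0,"az":0,"tx":1.0,"ty":0.15,"tz":1.7,"grip":1},
  {"ax":0,"ay":0,"az":0,"tx":1.55,"ty":0.24,"tz":2.5,"grip":1},
  {"ax":0,"ay":0,"az":0,"tx":2.0,"ty":0.3,"tz":3.1,"grip":1},
  {"ax":0,"ay":0,"az":0,"tx":2.3,"ty":0.35,"tz":3.45,"grip":1},
])

```text
time_s: 12.9
position: [499.0, -186.8, 300.6]
tool_rot: [[-0.149, 0.989, -0.007], [0.989, 0.149, -0.001], [0.001, -0.007, -1.0]]
force: [-8.5, -3.6, -3.4]
grip_width: 9.9
finger_force: 58.5
```

```bash
python3 - <<'E'
from h import *
o=get_obs();print(o['time_s'],o['position'],o['qpos'],o['finger_force'],o['force'])
a=capture("scene");b=capture("side");cv2.imwrite("pics/s7.png",a);cv2.imwrite("pics/d7.png",b)
f=lambda i:cv2.resize(i,None,fx=4,fy=4,interpolation=cv2.INTER_CUBIC)
cv2.imwrite("pics/z7.png",np.hstack([f(a[135:260,195:290]),f(b[140:265,240:340])]))
E
```

```text
12.9 [ 498.99759526 -186.84408427  300.55914022] [ 0.69338395  0.0989679  -0.41087415  1.72975798  0.04334179  1.32827014
  0.42317724] 58.46937417984009 [-8.5450605  -3.55335819 -3.43414517]
```

View pics/z7.png

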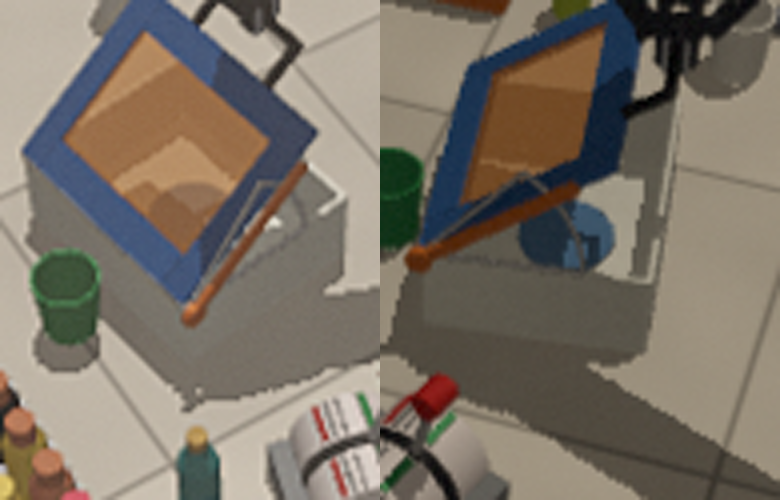

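Lid lifted, gripper holding. Crop coordinates: in scene the lid's left edge runs (187,303)-(316,131) and the pointer (190,316)-(303,167); in side they run (423,243)-(622,176) and (420,259)-(578,188). They look close to parallel, so I measure the line directions.

```bash
python3 - <<'E'
from h import *
np.set_printoptions(precision=2,suppress=True)
ex=np.array([.988,.152,0]);ey=np.array([-.152,.988,0]);ez=np.array([0,0,1.]);H=np.array([691,-158,96.])
def pr(n,X):
    v=P(n)@np.r_[X,1];return v[:2]/v[2]
ang=lambda d:np.degrees(np.arctan2(-d[1],d[0]))
for t in(.5,.55,.6,.65,.7,.75):
    r=[]
    for n in("scene","side"):
        for lat,L,off in((133,170,0),(120,200,6)):
            u=-np.cos(t)*ex+np.sin(t)*ez;nn=np.sin(t)*ex+np.cos(t)*ez;a=H+lat*ey+off*nn
            r.append(ang(pr(n,a+L*u)-pr(n,a)))
    print(t,np.array(r))
S=lambda u,v:(195+(u-1.5)/4,135+(v-1.5)/4);T=lambda u,v:(240+(u-381.5)/4,140+(v-1.5)/4)
# pointer colour line fits
for n,f,x0,x1,y0,y1 in(("scene","s7",240,275,172,218),("side","d7",240,295,180,208)):
    im=cv2.imread(f"pics/{f}.png");h=cv2.cvtColor(im,cv2.COLOR_BGR2HSV)
    m=((h[...,0]>5)&(h[...,0]<16)&(h[...,1]>150)&(h[...,2]>70)).astype(np.uint8);w=np.zeros_like(m);w[y0:y1,x0:x1]=m[y0:y1,x0:x1]
    k,l,s,c=cv2.connectedComponentsWithStats(w);i=1+s[1:,4].argmax();q=np.argwhere(l==i)[:,::-1].astype(np.float32)
    d=cv2.fitLine(q,cv2.DIST_HUBER,0,.01,.01).ravel();d2=d[:2]*np.sign(d[0]);print(n,s[i],'pointer ang',ang(d2))
    b=(abs(h[...,0].astype(int)-108)<12)&(h[...,1]>110)
    # lid's left edge: last blue pixel per row/col along the edge
    e=[]
    if n=="scene":
        for y in range(172,205):
            xs=np.flatnonzero(b[y,240:276]);
            if len(xs): e.append((240+xs.max(),y))
    else:
        for x in range(256,300):
            ys=np.flatnonzero(b[170:205,x])
            if len(ys): e.append((x,170+ys.max()))
    e=np.array(e,np.float32);d=cv2.fitLine(e,cv2.DIST_HUBER,0,.01,.01).ravel();d2=d[:2]*np.sign(d[0]);print('  lid edge',ang(d2),e[::5].astype(int).tolist())
print('hand-read',ang(np.array([129,-172.])),ang(np.array([113,-149.])),ang(np.array([199,-67.])),ang(np.array([158,-71.])))
for nm,a,b in(('lidcorner',(316,131),(622,172)),('ptip',(303,167),(578,188)),('phinge',(190,316),(419,259))):print(nm,tri(S(*a),T(*b)))
E
```

```text
0.5 [48.79 48.81 14.52 14.73]
0.55 [50.12 50.15 17.06 17.29]
0.6 [51.46 51.52 19.7  19.94]
0.65 [52.82 52.9  22.43 22.68]
0.7 [54.21 54.31 25.27 25.53]
0.75 [55.63 55.75 28.22 28.5 ]
scene [241 183  26  33  60] pointer ang 53.091576
  lid edge -87.10205 [[244, 196], [244, 201]]
side [246 186  44  22 161] pointer ang 24.205883
  lid edge -12.456418 [[256, 196], [261, 192], [266, 193], [271, 191], [276, 202], [281, 203], [286, 202], [291, 200], [296, 201]]
hand-read 53.13010235415598 52.82371073188527 18.607525950160845 24.197581709520463
lidcorner [511.91 -72.55 200.93]
ptip [541.9  -47.77 195.78]
phinge [673.76 -29.94  87.02]
```

```bash
python3 - <<'E'
import cv2,numpy as np
b=cv2.imread("pics/d7.png")
cv2.imwrite("pics/z8.png",cv2.resize(b[140:212,242:312],None,fx=8,fy=8,interpolation=cv2.INTER_CUBIC))
E
```

```text
(no output)
```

View pics/z8.png

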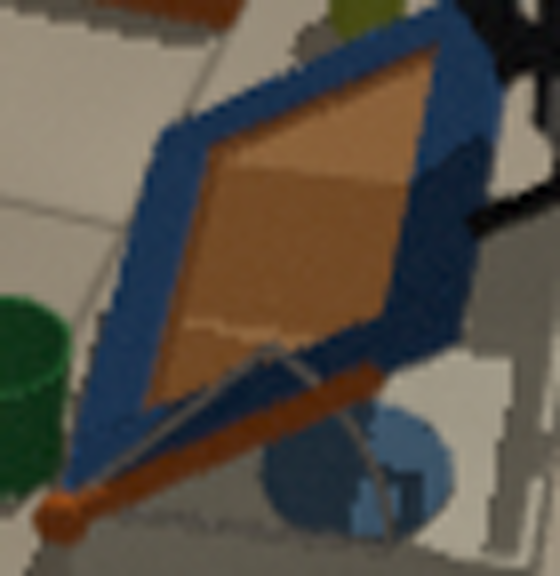

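In the side view the pointer slopes 24.1° and the lid's window edges 22.9–24.0°. That puts the lid at about 0.655 and the pointer at about 0.675, so I raise the lid slightly and let it settle.

>>> move_arm([
  {"ax":0,"ay":0,"az":0,"tx":0.1,"ty":0.02,"tz":0.15,"grip":1},
  {"ax":0,"ay":0,"az":0,"tx":0.2,"ty":0.03,"tz":0.3,"grip":1},
  {"ax":0,"ay":0,"az":0,"tx":0.2,"ty":0.03,"tz":0.3,"grip":1},
  {"ax":0,"ay":0,"az":0,"tx":0.2,"ty":0.03,"tz":0.3,"grip":1},
  {"ax":0,"ay":0,"az":0,"tx":0.2,"ty":0.03,"tz":0.3,"grip":1},
])

```text
time_s: 13.5
position: [500.7, -186.6, 302.9]
tool_rot: [[-0.149, 0.989, -0.008], [0.989, 0.149, -0.0], [0.001, -0.008, -1.0]]
force: [-7.1, -2.8, -4.0]
grip_width: 10.1
finger_force: 58.5
```

>>> move_arm([
  {"ax":0,"ay":0,"az":0,"tx":0,"ty":0,"tz":0,"grip":1},
  {"ax":0,"ay":0,"az":0,"tx":0,"ty":0,"tz":0,"grip":1},
  {"ax":0,"ay":0,"az":0,"tx":0,"ty":0,"tz":0,"grip":1},
  {"ax":0,"ay":0,"az":0,"tx":0,"ty":0,"tz":0,"grip":1},
  {"ax":0,"ay":0,"az":0,"tx":0,"ty":0,"tz":0,"grip":1},
])

```text
time_s: 14.0
position: [500.7, -186.6, 302.9]
tool_rot: [[-0.149, 0.989, -0.008], [0.989, 0.149, -0.0], [0.001, -0.008, -1.0]]
force: [-6.8, -4.2, -4.2]
grip_width: 10.0
finger_force: 58.5
```

```bash
python3 - <<'E'
from h import *
o=get_obs();p=np.array(o['position']);print(o['time_s'],p,o['finger_force'],np.abs(o['joint_vel']).max())
print('lid from z',np.arcsin((p[2]-149.5)/245))
c=[]
for n in("scene","side"):
    h=cv2.cvtColor(capture(n),cv2.COLOR_BGR2HSV);m=(((h[...,0]<6)|(h[...,0]>174))&(h[...,1]>150)&(h[...,2]>60)).astype(np.uint8);w=np.zeros_like(m)
    y0,y1,x0,x1=(215,270,255,320) if n=="scene" else(222,265,235,265)
    w[y0:y1,x0:x1]=m[y0:y1,x0:x1];k,l,s,q=cv2.connectedComponentsWithStats(w);i=1+s[1:,4].argmax();c.append(q[i]);print(n,s[i],q[i])
X=tri(*c);print('knob',X,.6+np.arcsin((X[:2]-[618,160])@[.959,-.284]/130))
E
```

```text
14.0 [ 500.71426731 -186.6020352   302.91060521] 58.49375367164612 0.0015450729986234005
lid from z 0.6766257639664524
scene [291 226   7   7  37] [293.7027027  228.97297297]
side [242 233  18  12  90] [252.7        238.85555556]
knob [588.57549521 169.49263614 165.19318517] 0.35989968255071186
```

```bash
python3 - <<'E'
from h import *
for n,p in(("scene",(293.7,229)),("side",(252.7,238.9)),("side",(254,238.4))):
    X=plane(n,p,164.5);print(n,X,.6+np.arcsin((X-[618,160])@[.959,-.284]/130))
im=cv2.imread("pics/w4.png");h=cv2.cvtColor(im,cv2.COLOR_BGR2HSV)
m=((h[...,0]<6)|(h[...,0]>174))&(h[...,1]>170)&(h[...,2]>90);print(np.flatnonzero(m[175:225,250:300].any(1))[[0,-1]]+175)
gm=(abs(h[...,0].astype(int)-68)<18)&(h[...,1]>120);gm[:150]=0;gm[260:]=0;gm[:,:200]=0;gm[:,350:]=0;print(np.argwhere(gm).mean(0))
E
```

```text
scene [587.08084983 166.5917787 ] 0.35506971240778695
side [589.08229113 172.4236996 ] 0.3571554101218485
side [586.00756273 169.29043926] 0.3408057649525177
[185 205]
[160.11915888 275.60747664]
```

```bash
python3 -c "
from rig import finish_job
print(finish_job())"
```

```text
the job is handed in; nothing more can be done
None
```

The job is handed in: the lever is at the green mark (measured 0.30–0.36 rad, allowed 0.2–0.4), and the gripper is holding the lid at about 0.68 rad against a pointer I measured at about 0.675; no verdict was returned.

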